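Find the loaded battery pack and dock it in the field analyser

TASK

Only one of the three identical grey battery packs has its cells in it; heft them to find the heavy one, slide it base first into the sloping orange-mouthed bay of the white analyser and press it fully home against the stop, so that the stiff brass contact at the bottom goes all the way in. No empty pack may go into the bay; leave the two empty packs standing upright where you found them, and knock nothing else over.

Things in the scene. Friction and masses are not known exactly. Their poses are not given: they have to be found in the camera images.
- pack_a: one of three identical upright grey battery packs with black cap and orange label band: 56 (own x) x 30 (own y) x 140 mm (own z), alike front and back; origin at the centre of its underside. An empty one weighs about 0.12 kg, the loaded one about 0.41 kg; any of the three may be it. The cells are hidden inside, centred 68 mm above the underside, and rattle by 1 to 3 mm
- pack_b: one of three identical upright grey battery packs with black cap and orange label band: 56 (own x) x 30 (own y) x 140 mm (own z), alike front and back; origin at the centre of its underside. An empty one weighs about 0.12 kg, the loaded one about 0.41 kg; any of the three may be it. The cells are hidden inside, centred 68 mm above the underside, and rattle by 1 to 3 mm
- pack_c: one of three identical upright grey battery packs with black cap and orange label band: 56 (own x) x 30 (own y) x 140 mm (own z), alike front and back; origin at the centre of its underside. An empty one weighs about 0.12 kg, the loaded one about 0.41 kg; any of the three may be it. The cells are hidden inside, centred 68 mm above the underside, and rattle by 1 to 3 mm
- bay: sloping battery bay on the robot side of the analyser: grey tube with flared orange mouth, axis leaning 34 degrees from vertical. Origin: centre of the seat, where the underside of a fully home pack lies; own z points out along the axis, x spans the 60 mm opening, y the 34 mm one; mouth at z = 80 mm, lips to 90 mm. A pack fully home stands out 60 mm past the mouth
- bay_seat (a point): centre of the bay's seat, same point as the origin of the bay
- bay_mouth (a point): centre of the bay's mouth, 80 mm from the seat along the bay's axis
- analyser: white analyser with black screen, about 250 x 170 x 115 mm; origin on the table below the bay seat, x pointing from the bay to the housing, which stands from 42 to 200 mm in own x. Fixed to the table during the job
- dock (a joint): brass contact plate at the bottom of the bay: 0 fully out (its face 14 mm above the seat), 0.014 m fully pressed against the stop; it resists with about 8 N, more if pushed fast, and stays where it is left; the pack's own weight does not move it
- amber_bottle: bystander: amber jar with white cap, 48 mm across, 100 mm tall; origin at underside
- sample_bottle: bystander: white bottle with blue cap, 60 mm across, 150 mm tall; origin at underside
- beaker: bystander: clear plastic cup, 64 mm across, 80 mm tall; origin at underside
- white_jar: bystander: white jar with yellow cap, 52 mm across, 60 mm tall; origin at underside

How it is judged (in metres and radians):
On the way:
1. the loaded pack has been lifted off the table and has started into the bay, with the brass contact not yet pressed home (distance between cells and bay_mouth below 0.075 m and value of joint dock below 0.011 m), for 0.05 s.
At the end, for the whole second after the job is handed in: the loaded pack is in the bay, its underside centre within 8 mm of the seat and its axis within 0.1 rad of the bay's, the brass contact pressed to more than 11.5 of its 14 mm; both empty packs stand upright (within 0.1 rad) within 40 mm of where they started; all packs at rest (((distance between cells and pack_a below 0.085 m and distance between pack_a and bay_seat below 0.008 m and angle between the z axis of pack_a and the z axis of bay, either way round below 0.1 rad and linear speed of each of pack_a, pack_b, pack_c below 0.02 m/s and distance of each of pack_b, pack_c from where it was at the start of the episode below 0.04 m and angle between each of pack_b, pack_c's own z axis and vertical below 0.1 rad) or (distance between cells and pack_b below 0.085 m and distance between pack_b and bay_seat below 0.008 m and angle between the z axis of pack_b and the z axis of bay, either way round below 0.1 rad and linear speed of each of pack_b, pack_a, pack_c below 0.02 m/s and distance of each of pack_a, pack_c from where it was at the start of the episode below 0.04 m and angle between each of pack_a, pack_c's own z axis and vertical below 0.1 rad) or (distance between cells and pack_c below 0.085 m and distance between pack_c and bay_seat below 0.008 m and angle between the z axis of pack_c and the z axis of bay, either way round below 0.1 rad and linear speed of each of pack_c, pack_a, pack_b below 0.02 m/s and distance of each of pack_a, pack_b from where it was at the start of the episode below 0.04 m and angle between each of pack_a, pack_b's own z axis and vertical below 0.1 rad)) and value of joint dock above 0.0115 m); the robot touches nothing.
It fails at once if an empty pack is put into the bay ((distance between cells and pack_a above 0.1 m and distance between pack_a and bay_seat below 0.072 m) or (distance between cells and pack_b above 0.1 m and distance between pack_b and bay_seat below 0.072 m) or (distance between cells and pack_c above 0.1 m and distance between pack_c and bay_seat below 0.072 m)).
It fails at once if a bystander (amber jar, white bottle, clear cup, white jar) is knocked over (angle between any of amber_bottle, sample_bottle, beaker, white_jar's own z axis and vertical above 0.6 rad).
It also fails if it takes over 72 s, if anything falls off the work surface, if the arm or the gripper's body presses on something with over 40 N, if the wrist force passes 120 N, or if a joint passes its speed limit or range.

ROBOT

A 6-joint arm with a two-finger parallel gripper is mounted at the origin on the work surface. World frame = base frame: x ahead of the robot, y to its left, z up, the work surface at z = 0. Lengths are in mm, angles in rad, forces in N, time in s.
With the tool pointing down it reaches from about 300 to 775 mm from the base axis. Payload 14.6 kg.
Tool frame: the origin (TCP) lies between the finger pads; the fingertips stand 25 mm ahead of it and the grasp point (between the pads) lies 6 mm ahead of it; z points along the fingers, y is the line along which they close (so a half turn about z gives the same grasp; the last joint's range is limited). The gripper opens to 94 mm and grips with 3 to 60 N. Pads are 16 mm wide; open, the fingers measure 119 mm over their backs; the gripper's body (75 mm by 177 mm) begins 78 mm behind the grasp point.
Start: joints at [1.118, 0.3, 1.521, -0, 1.321, -0.067], TCP at [206.962, 509.565, 230.446] pointing down, gripper open.
Joint ranges: [-3.03, 3.03], [-0.79, 2.21], [0.23, 2.52], [-1.04, 4.18], [0, 3.07], [-2.55, 2.55]. Speed limits (rad/s): [2.22, 2.22, 2.57, 3.14, 3.14, 3.14].

INTERFACE

Orientations are given as [roll, pitch, yaw] about the fixed x, y, z axes, in that order (R = Rz(yaw) Ry(pitch) Rx(roll)).
In Python, from cell import manip gives the robot as it stands. The module is installed in compiled form; this text tells all that it offers.
- The arm moves only by the tool step_arm, never from a script. Its argument "series" is one flat list of numbers, 5 for each row, row after row: the shift along the world's x, y, z in mm, then the turn about the world's z in rad, then the closure, from 0 (fully open) to 1 (shut). In form: [dx, dy, dz, spin, jaw, dx, dy, dz, spin, jaw, ...]. A call has 1 to 20 rows; each row shifts and turns the commanded pose from where the row before left it; what a row does not reach is not made up. A row lasts 1/8 s, in which the tool goes at most 62.5 mm and 10.7 degrees, less where a joint would pass 70% of its speed; a pose out of reach is approached as far as the arm can. A call is refused whole if a number of a shift passes 62.5 or a number of a turn 0.188, either way. A call with a gripper value outside its range is refused whole. The fingers move at their own pace and stop on an object; "squeeze" is the grip in N (left out, the last holds). Time passes only in rows, so rows that do not move let the fingers close. It gives the time, the measured TCP pose, the force, the opening and the grip force at its end, in the units of the state.
- manip.read_state(): the state, without advancing time (a new reading comes with each control period).
- manip.camera(name): name is "scene" or "side" or "wrist"; returns (picture, depth): 384x512x3 uint8, blue, green, red; 384x512 float32, mm along the optical axis (not along the pixel's ray), 0 where there is no reading.
- manip.camera_info(name): a dict with "fovy" (degrees; the focal length in pixels is half the picture's height over the tangent of half this angle, whatever the lens; pixels are square), "cx", "cy" (the principal point, pixels), "eye" and "orientation" of the camera in the world. Camera axes: x right, y down, z forward; pixel columns grow to the right and rows downward; lengths in mm; the calibration is good to about 2 mm. A picture is of the moment at which its call begins: read the wrist's pose just before it. camera_info takes no time and is no camera call; for the wrist camera it gives the pose at the moment of the call.
- manip.sign_off(): hands the job in; it is judged then, once.
The state is a dict: "clock": time; "joints": joint angles; "qd": joint speeds; "effort": joint torques, N m; "eef_pos": TCP position; "eef_rot": TCP orientation; "wrist_force": force on the tool from outside, world axes, zero at the start; "moment": the same for the moment, N m; "finger_gap": finger opening in mm; "finger_force": force on a finger pad.
Only numpy, scipy, OpenCV 4.12 (cv2) and the standard library are available. Lean on these libraries where they do the work, as an engineer would, in place of code of your own. Each camera call takes 0.05 s, during which the arm holds its last target. There are 200 camera calls.

## Working session

There is one attempt and no reset: what is moved stays moved. The work goes in short steps, Python scripts to look and compute and a tool call to move; the robot and the scene stay as the last step left them, time stands still between calls to the robot, and variables do not carry over. Pictures are saved under pics/ and viewed, at most 10 in all, crops included, and the job is handed in when it is done.

Besides the shell and the picture viewer there is one more tool, called after "Emit:" in YAML: its name, and indented under it one key for each argument. step_arm: Moves the arm, as the interface text tells. Its arguments: {"type":"object","properties":{"series":{"type":"array"},"squeeze":{"type":"number"}},"required":["series"]}

```bash
mkdir -p pics
cat > h.py <<'E'
from cell import manip
import numpy as np, cv2
from scipy.spatial.transform import Rotation as R
def cam(n):
    i=manip.camera_info(n); p,d=manip.camera(n); return i,p,d
def K(i):
    f=192/np.tan(np.radians(i['fovy'])/2); return f,i['cx'],i['cy']
def rot(i):
    o=np.array(i['orientation'],float)
    return o if o.shape==(3,3) else R.from_euler('xyz',o).as_matrix()
def pts(i,d):
    f,cx,cy=K(i); v,u=np.mgrid[0:384,0:512]
    c=np.stack([(u-cx)/f*d,(v-cy)/f*d,d],-1)
    return c@rot(i).T+np.array(i['eye'])
E
python3 - <<'E'
from h import *
s=manip.read_state(); print(s)
for n in ['scene','side','wrist']:
    i,p,d=cam(n); print(n,i); np.savez(f'{n}0.npz',p=p,d=d,P=pts(i,d)); cv2.imwrite(f'pics/{n}0.png',p)
a=[cv2.imread(f'pics/{n}0.png') for n in ['scene','side']]
cv2.imwrite('pics/both.png',cv2.resize(np.vstack(a),(400,600)))
E
```

```text
{'clock': 0.0, 'joints': array([ 1.11839305e+00,  3.00440033e-01,  1.52160976e+00,  1.59942251e-05,
        1.32067556e+00, -6.66372874e-02]), 'qd': array([-0.00043929, -0.00089917,  0.00072645,  0.00042361,  0.00078154,
       -0.00175761]), 'effort': array([ 1.46335533e-03, -5.31831300e+01, -3.52735019e+01,  7.08899321e-02,
        2.44269107e-02, -1.53652604e-04]), 'eef_pos': array([206.8611258 , 509.3573883 , 229.89121736]), 'eef_rot': array([-3.14046350e+00, -9.08817354e-05,  2.75582264e+00]), 'wrist_force': array([ 0.11649953, -0.03286057,  0.05001247]), 'moment': array([ 0.0031347 , -0.00492146, -0.04327433]), 'finger_force': 0.0, 'finger_gap': 93.63023613590444}
scene {'fovy': 42.830490270917466, 'cx': 256.13310515439974, 'cy': 192.718002640776, 'eye': array([1401.87933541, -120.67609228, 1192.70394751]), 'orientation': array([-2.47064969e+00,  1.58049452e-03,  1.41973109e+00])}
side {'fovy': 51.4115037792899, 'cx': 254.11568950284035, 'cy': 187.684253663101, 'eye': array([ 178.41373183, -699.65473802,  868.27849962]), 'orientation': array([-2.34865501, -0.01982115, -0.45959164])}
wrist {'fovy': 68.39532079483587, 'cx': 256.0891669221059, 'cy': 189.31607312775463, 'eye': array([129.83792342, 541.11446471, 384.22596289]), 'orientation': array([2.84939849e+00, 1.25795724e-03, 1.18457285e+00])}
```

View pics/scene0.png

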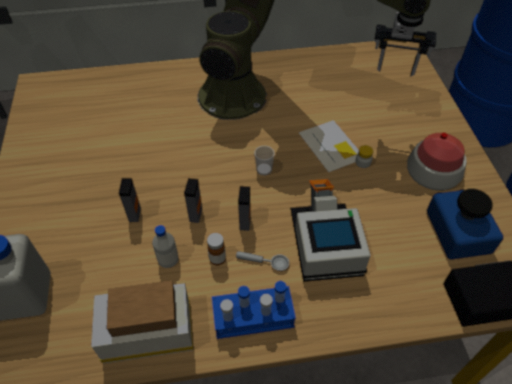

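View pics/side0.png

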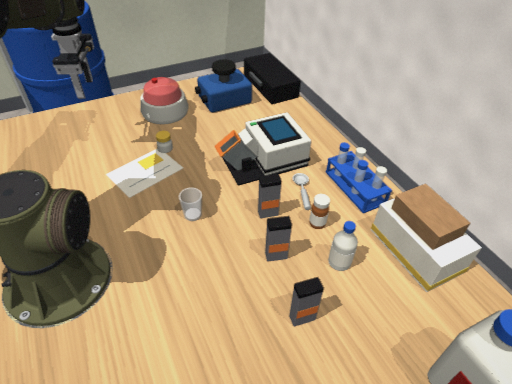

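```bash
python3 - <<'E'
from h import *
C=[]
for n in ['scene','side']:
    z=np.load(f'{n}0.npz'); P=z['P']; p=z['p'].astype(int); d=z['d']
    m=(d>0)&(P[...,2]>132)&(P[...,2]<148)&(P[...,0]>250)&(P[...,0]<900)&(abs(P[...,1])<450)&(p.max(2)<70)
    k,l,st,_=cv2.connectedComponentsWithStats(m.astype(np.uint8))
    print(n)
    for j in range(1,k):
        if st[j,4]>25:
            q=P[l==j]; r=cv2.minAreaRect(q[:,:2].astype(np.float32)); print(st[j],r,q[:,2].mean().round(1))
    # orange
    b,g,r_=p[...,0],p[...,1],p[...,2]
    o=(r_>140)&(g<130)&(g>40)&(b<70)&(d>0)
    k,l,st,_=cv2.connectedComponentsWithStats(o.astype(np.uint8))
    for j in range(1,k):
        if st[j,4]>30:
            q=P[l==j]; print('or',st[j],q.min(0).round(),q.max(0).round(),np.median(q,0).round())
    # objects above table, components
    m=((d>0)&(P[...,2]>25)&(P[...,0]>150)&(P[...,0]<950)&(abs(P[...,1])<450))
    k,l,st,_=cv2.connectedComponentsWithStats(m.astype(np.uint8))
    for j in range(1,k):
        if st[j,4]>60:
            q=P[l==j]; t=q[q[:,2]>q[:,2].max()-8]; print('obj',st[j],np.percentile(q,3,0).round(),np.percentile(q,97,0).round(),'top',t.mean(0).round())
E
python3 - <<'E'
import cv2,numpy as np
a=cv2.imread('pics/side0.png')[105:225,185:335]; b=cv2.imread('pics/scene0.png')[165:285,280:380]
a=cv2.resize(a,None,fx=3,fy=3,interpolation=2); b=cv2.resize(b,None,fx=3,fy=3,interpolation=2)
cv2.imwrite('pics/crop1.png',np.hstack([a,b]))
E
```

```text
scene
[119 178  14  17 191] ((494.291015625, -352.8639831542969), (32.35038757324219, 58.0673828125), 81.4465103149414) 139.0
[184 179  14  17 180] ((523.8555908203125, -171.21018981933594), (30.64727020263672, 56.898380279541016), 73.14112854003906) 138.8
[238 186  12  19 178] ((575.3429565429688, -29.986103057861328), (29.969785690307617, 55.90386199951172), 76.70557403564453) 139.2
[156 231  10   6  26] ((672.7939453125, -259.3771057128906), (8.709613800048828, 23.917341232299805), 8.291626930236816) 140.3
obj [378   0  22  10 124] [216. 404. 451.] [239. 449. 475.] top [232. 434. 473.]
obj [375  25  12  24 217] [158. 419. 308.] [217. 449. 349.] top [187. 437. 345.]
obj [255 145  20  26 424] [345.  32.  27.] [404.  86.  81.] top [377.  60.  82.]
obj [357 145  17  19 246] [375. 361.  27.] [417. 403.  63.] top [394. 383.  61.]
obj [119 178  21  40 593] [ 470. -369.   32.] [ 523. -335.  142.] top [ 495. -352.  140.]
obj [184 178  18  41 560] [ 500. -191.   31.] [ 553. -151.  142.] top [ 523. -172.  140.]
obj [ 295  179   76   99 5132] [550. 102.  34.] [798. 264. 120.] top [580. 194. 1
[... 1586 characters left out ...]
 142   66   65 1843] [ 827. -148.   41.] [910.  42. 124.] top [870. -50. 123.]
obj [258 174  24  39 795] [545. -50.  30.] [597. -15. 142.] top [573. -31. 141.]
obj [ 372  183  110  105 6564] [ 805. -429.   32.] [ 919. -228.  162.] top [ 869. -313.  161.]
obj [179 187  23  30 538] [347.  29.  28.] [402.  88.  82.] top [375.  59.  80.]
obj [310 194  20  31 481] [ 661. -146.   28.] [ 699. -109.  102.] top [ 683. -124.  100.]
obj [266 216  27  41 917] [ 494. -193.   29.] [ 545. -157.  142.] top [ 522. -173.  140.]
obj [330 221  28  46 895] [ 635. -290.   29.] [ 678. -245.  151.] top [ 663. -261.  151.]
obj [ 290  277   34   45 1100] [ 465. -371.   31.] [ 518. -338.  142.] top [ 493. -354.  141.]
```

View pics/crop1.png

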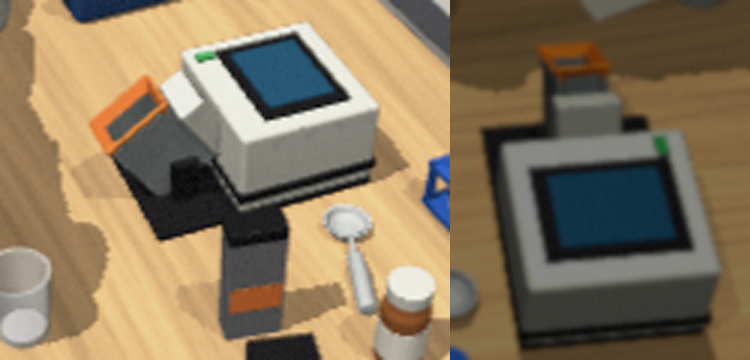

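Run:
```python
from h import *
for n in ['scene','side']:
    z=np.load(f'{n}0.npz'); P=z['P']; d=z['d']
    m=(d>0)&(P[...,2]>108)&(P[...,2]<123)&(P[...,0]>600)&(P[...,0]<830)&(P[...,1]>60)&(P[...,1]<300)
    q=P[m]; print(n,m.sum(),cv2.minAreaRect(q[:,:2].astype(np.float32)),q[:,2].mean())
    m=(d>0)&(P[...,2]>25)&(P[...,0]>480)&(P[...,0]<620)&(P[...,1]>120)&(P[...,1]<280)
    v,u=np.nonzero(m); print(u.min(),u.max(),v.min(),v.max())
```

```text
scene 2238 ((698.0379028320312, 188.18359375), (165.9188995361328, 199.51487731933594), 86.72998046875) 111.64710577922592
307 336 179 211
side 1338 ((696.1458129882812, 187.00796508789062), (166.2369384765625, 194.175537109375), 86.72406005859375) 111.81490199460916
215 253 128 168
```

Emit:
step_arm:
  series: [40,-40,20,0,0,50,-50,20,0,0,50,-50,0,0,0,50,-50,0,0,0,40,-40,0,0,0,10,-20,0,0,0,0,0,0,0,0,0,0,0,0,0]
  squeeze: 40

```text
clock: 1.15
eef_pos: [427.5, 279.2, 267.4]
eef_rot: [-3.142, -0.0, 2.756]
wrist_force: [-0.1, -0.2, -0.3]
finger_gap: 94.0
finger_force: 0.0
```

Run:
```python
from h import *
i,p,d=cam('wrist'); P=pts(i,d); np.savez('w1.npz',p=p,d=d,P=P); cv2.imwrite('pics/w1.png',p); print(i)
```

```text
{'fovy': 68.39532079483587, 'cx': 256.0891669221059, 'cy': 189.31607312775463, 'eye': array([350.38858858, 310.76622858, 421.68452202]), 'orientation': array([2.84954786e+00, 2.51705894e-04, 1.18496224e+00])}
```

View pics/w1.png

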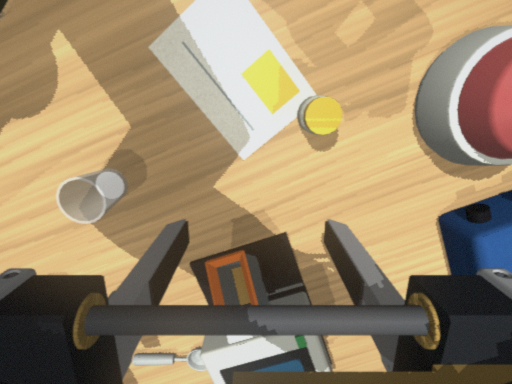

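Emit:
step_arm:
  series: [50,-40,20,0,0,50,-40,20,0,0,30,-30,0,0,0,0,0,0,0,0,0,0,0,0,0,0,0,0,0,0]

```text
clock: 1.95
eef_pos: [550.3, 175.3, 304.9]
eef_rot: [3.141, 0.0, 2.758]
wrist_force: [0.4, -0.2, -0.4]
finger_gap: 93.7
finger_force: 0.0
```

Run:
```python
from h import *
i,p,d=cam('wrist'); P=pts(i,d); np.savez('w2.npz',p=p,d=d,P=P); 
b,g,r=[p[...,k].astype(int) for k in range(3)]
o=(r>130)&(g<140)&(b<80)&(r-b>80)&(d>0)&(P[...,2]>60)
k,l,st,_=cv2.connectedComponentsWithStats(o.astype(np.uint8))
for j in range(1,k):
    if st[j,4]>30:
        print(st[j],P[l==j].min(0),P[l==j].max(0))
j=1+st[1:,4].argmax(); x,y,w,h=st[j][:4]
x0,y0,x1,y1=max(x-40,0),max(y-40,0),min(x+w+40,512),min(y+h+40,384)
print(x0,y0,x1,y1)
c=p[y0:y1,x0:x1]; s=min(800/c.shape[1],600/c.shape[0]); print(s)
cv2.imwrite('pics/w2.png',cv2.resize(c,None,fx=s,fy=s,interpolation=2))
```

```text
[ 242  131   57   70 1086] [512.2502164  167.03382357  62.96691754] [582.27383969 222.72949019 133.15104735]
[287 145  15  44  61] [533.74366446 217.37236753  99.56880886] [582.54732152 224.80670713 132.41737585]
202 91 339 241
4.0
```

View pics/w2.png

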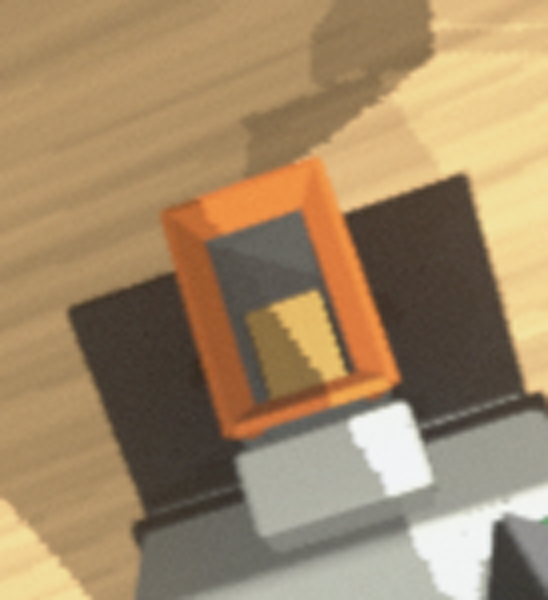

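Run:
```python
from h import *
from scipy.optimize import least_squares
z=np.load('w2.npz'); P=z['P']; d=z['d']
i=manip.camera_info('wrist'); f,cx,cy=K(i); Rc=rot(i); eye=np.array(i['eye']); print(eye)
S=np.array([202,91])
outer=np.array([(163,213),(320,158),(398,382),(230,438)])/4+S
inner=np.array([(205,240),(303,212),(352,372),(255,402)])/4+S
def frame(yaw,t):
    x=np.array([np.cos(yaw),np.sin(yaw),0]);zz=np.array([0,0,1])
    a=-np.sin(t)*x+np.cos(t)*zz; bx=np.cos(t)*x+np.sin(t)*zz
    return bx,np.cross(a,bx),a
def proj(X):
    c=(X-eye)@Rc; return c[:,:2]/c[:,2:]*f+[cx,cy]
sg=[(-1,1),(1,1),(1,-1),(-1,-1)]
# image order: top-left,top-right,bottom-right,bottom-left; image down=+x, image right=+y?
print('img dirs world', Rc[:,0].round(2), Rc[:,1].round(2))
sg=np.array([(-1,-1),(-1,1),(1,1),(1,-1)])
T=np.radians(34)
def model(q):
    s=q[:3]; bx,by,a=frame(q[3],T)
    I=s+a*80+sg[:,:1]*30*bx+sg[:,1:]*17*by
    O=s+a*90+sg[:,:1]*(30+q[4])*bx+sg[:,1:]*(17+q[5])*by
    return I,O
def res(q):
    I,O=model(q); return np.r_[(proj(I)-inner).ravel(),(proj(O)-outer).ravel(),(q[4:]-10)*.05,(q[3]+.058)*20]
r=least_squares(res,[590,195,30,-.058,10,10]); print(r.x.round(3)); print(res(r.x).round(1))
bx,by,a=frame(r.x[3],T); print('mouth',r.x[:3]+80*a)
# depth check: plane of rim
p=z['p'].astype(int); o=(p[...,2]>130)&(p[...,2]-p[...,0]>80)&(d>0)&(P[...,2]>60)
q=P[o]; q=q[(q[:,0]<600)&(q[:,0]>480)&(q[:,1]>140)&(q[:,1]<240)]
L=(q-r.x[:3]); print('own coords pct', [np.percentile(L@v,[1,10,50,90,99]).round(1) for v in (bx,by,a)])
# brass: yellow pixels inside
m=np.zeros(d.shape,np.uint8); cv2.fillConvexPoly(m,inner.astype(np.int32),1); m=cv2.erode(m,np.ones((3,3)))
b=(m>0)&(p[...,2]-p[...,0]>50)&(d>0); L=P[b]-r.x[:3]; print('brass',b.sum(),[np.median(L@v).round(1) for v in (bx,by,a)])
```

```text
[473.22552932 206.62649659 459.2060726 ]
img dirs world [ 0.38  0.93 -0.  ] [ 0.89 -0.36  0.29]
[ 6.00208e+02  1.93156e+02  2.33250e+01 -5.90000e-02  1.12120e+01
  1.08090e+01]
[ 0.5  0.6 -0.3 -0.4  0.7 -0.4  0.1  0.1 -0.1 -0.2 -0.1  0.2 -0.2  0.3
 -0.5 -0.2  0.1  0.  -0. ]
mouth [555.55081005 195.80304661  89.64827598]
own coords pct [array([-36.5, -32.2,   5. ,  44.1, 164.8]), array([-27.5, -24.2,   9.9,  28. ,  34.6]), array([ 81.5,  93. , 100.1, 103.5, 343.8])]
brass 430 [np.float64(-6.5), np.float64(0.7), np.float64(23.6)]
```

```bash
cat > fit.py <<'E'
from h import *
from scipy.optimize import least_squares
z=np.load('w2.npz'); P=z['P']; d=z['d']; p=z['p'].astype(int)
i=manip.camera_info('wrist'); f,cx,cy=K(i); Rc=rot(i); eye=np.array(i['eye'])
S=np.array([202,91])
outer=np.array([(163,213),(320,158),(398,382),(230,438)])/4+S
inner=np.array([(205,240),(303,212),(352,372),(255,402)])/4+S
def frame(yaw,t):
    x=np.array([np.cos(yaw),np.sin(yaw),0]);zz=np.array([0,0,1])
    a=-np.sin(t)*x+np.cos(t)*zz; bx=np.cos(t)*x+np.sin(t)*zz
    return bx,np.cross(a,bx),a
def proj(X):
    c=(X-eye)@Rc; return c[:,:2]/c[:,2:]*f+[cx,cy]
sg=np.array([(-1,-1),(-1,1),(1,1),(1,-1)]); T=np.radians(34)
m=np.zeros(d.shape,np.uint8); cv2.fillConvexPoly(m,inner.astype(np.int32),1); m=cv2.erode(m,np.ones((3,3)))
B=np.median(P[(m>0)&(p[...,2]-p[...,0]>50)&(d>0)],0); print('brass',B)
o=(p[...,2]>130)&(p[...,2]-p[...,0]>80)&(d>0)
mo=np.zeros(d.shape,np.uint8); cv2.fillConvexPoly(mo,outer.astype(np.int32),1); mo=cv2.erode(mo,np.ones((3,3)))
Q=P[o&(mo>0)&(m==0)&(P[...,2]>70)&(P[...,2]<140)]
Z=np.load('side0.npz'); PS=Z['P']; ps=Z['p'].astype(int); Qs=PS[(ps[...,2]>140)&(ps[...,1]<130)&(ps[...,0]<70)&(Z['d']>0)]
Qs=Qs[(Qs[:,0]>500)&(Qs[:,0]<600)&(Qs[:,1]>150)&(Qs[:,1]<240)]
def model(q):
    s=q[:3]; bx,by,a=frame(q[3],T)
    return s+a*80+sg[:,:1]*30*bx+sg[:,1:]*17*by, s+a*90+sg[:,:1]*(30+q[4])*bx+sg[:,1:]*(17+q[5])*by
def res(q):
    I,O=model(q); bx,by,a=frame(q[3],T); 
    return np.r_[(proj(I)-inner).ravel(),(proj(O)-outer).ravel(),(q[4:]-10)*.05,(q[3]+.058)*50, ((B-q[:3])@a-14)/1.0]
r=least_squares(res,[590,195,30,-.058,10,10]); print(r.x.round(3)); print(res(r.x).round(1))
bx,by,a=frame(r.x[3],T); print('mouth',r.x[:3]+80*a,'90', r.x[:3]+90*a)
for q in (Q,Qs):
    L=q-r.x[:3]; print([np.percentile(L@v,[1,10,50,90,99]).round(1) for v in (bx,by,a)])
E
python3 fit.py
```

```text
brass [581.9683249  194.91319573  39.08325877]
[ 5.98091e+02  1.93441e+02  3.28750e+01 -5.90000e-02  1.01310e+01
  1.00730e+01]
[ 0.   0.2 -0.2 -1.   1.3  0.1 -0.1  0.8 -0.1 -0.3 -0.1  0.1 -0.2  0.2
 -0.5 -0.3  0.   0.  -0.   0.2]
mouth [553.43371649 196.07816265  99.19820814] 90 [547.85151509 196.40785618 107.48858386]
[array([-37.9, -35.3,  -6.7,  34.3,  38.8]), array([-25.8, -23.4,   4.5,  23.7,  26. ]), array([69.9, 83.3, 89.1, 93.1, 94.2])]
[array([-39.6, -35.6,  -2.9,  33. ,  38.6]), array([-28. , -24.7,  17.8,  23.9,  28. ]), array([60.9, 82.7, 88.3, 93. , 95.2])]
```

Emit:
step_arm:
  series: [5,-55,0,0.07,0,5,-55,-10,0.063,0,5,-50,-30,0,0,8,-45,-40,0,0,0,0,-40,0,0,0,0,-40,0,0,0,0,-20,0,0,0,0,0,0,0,0,0,0,0,0]

```text
clock: 3.12
eef_pos: [574.5, -30.5, 126.0]
eef_rot: [3.141, 0.002, 2.889]
wrist_force: [-0.2, 0.5, -0.5]
finger_gap: 94.3
finger_force: 0.0
```

Run:
```python
from h import *
s=manip.read_state(); print(s['eef_pos'],s['eef_rot'],s['wrist_force'])
i,p,d=cam('wrist'); cv2.imwrite('pics/w3.png',p)
```

```text
[574.52330506 -30.50907862 126.0311516 ] [3.14134732e+00 1.70782402e-03 2.88942913e+00] [-0.17489503  0.48303354 -0.54760909]
```

View pics/w3.png

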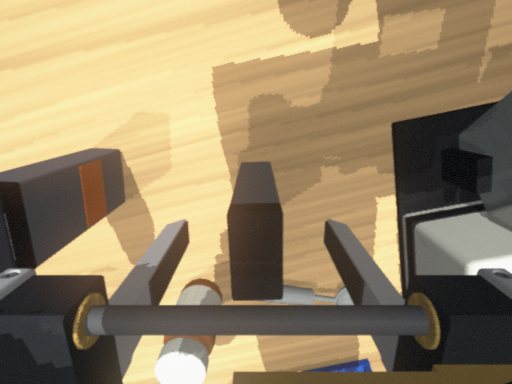

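Emit:
step_arm:
  series: [0,0,0,0,1,0,0,0,0,1,0,0,0,0,1,0,0,0,0,1,0,0,0,0,1,0,0,10,0,1,0,0,20,0,1,0,0,0,0,1,0,0,0,0,1,0,0,0,0,1]

```text
clock: 4.42
eef_pos: [573.8, -30.9, 154.0]
eef_rot: [-3.141, -0.001, 2.889]
wrist_force: [-0.9, 0.3, -0.5]
finger_gap: 29.5
finger_force: 39.9
```

Emit:
step_arm:
  series: [0,0,0,0,1]

```text
clock: 4.55
eef_pos: [573.9, -30.9, 154.2]
eef_rot: [-3.141, -0.001, 2.889]
wrist_force: [-0.0, -0.2, -0.2]
finger_gap: 29.7
finger_force: 39.9
```

Emit:
step_arm:
  series: [0,0,0,0,1]

```text
clock: 4.68
eef_pos: [574.0, -30.9, 154.5]
eef_rot: [-3.141, -0.0, 2.889]
wrist_force: [0.7, 0.8, -1.3]
finger_gap: 29.7
finger_force: 39.9
```

Emit:
step_arm:
  series: [0,0,-15,0,1,0,0,-10,0,1,0,0,-4,0,1,0,0,0,0,1,0,0,0,0,1]

```text
clock: 5.3
eef_pos: [578.5, -31.7, 132.5]
eef_rot: [3.14, 0.016, 2.889]
wrist_force: [1.9, -0.9, 47.0]
finger_gap: 29.8
finger_force: 40.0
```

Emit:
step_arm:
  series: [0,0,3,0,1,0,0,3,0,1,0,0,0,0,1]

```text
clock: 5.68
eef_pos: [574.7, -31.0, 132.7]
eef_rot: [3.141, 0.002, 2.889]
wrist_force: [-1.7, 0.2, 12.5]
finger_gap: 29.6
finger_force: 40.0
```

Run:
```python
from h import *
print(manip.read_state())
i,p,d=cam('side'); a=cv2.resize(p[140:240,220:340],None,fx=4,fy=4,interpolation=2)
i,p,d=cam('scene'); b=cv2.resize(p[140:240,200:270],None,fx=4,fy=4,interpolation=2)
cv2.imwrite('pics/c4.png',np.hstack([a,b]))
```

```text
{'clock': 5.675, 'joints': array([-1.17470951e-01,  4.50446705e-01,  1.55307871e+00, -2.28118258e-05,
        1.13557062e+00, -1.43546483e+00]), 'qd': array([-0.00090037,  0.00036676, -0.00117   ,  0.0009833 ,  0.00124816,
        0.00036165]), 'effort': array([ 3.21432506e-02, -5.16411459e+01, -2.78010052e+01,  6.37738849e-02,
        5.65830607e-02, -4.32122863e-03]), 'eef_pos': array([574.7267305 , -30.97709583, 132.66386021]), 'eef_rot': array([3.14127633e+00, 2.47658979e-03, 2.88879941e+00]), 'wrist_force': array([-1.71609598,  0.20549326, 12.46430531]), 'moment': array([-0.02587245, -0.07143675,  0.01882105]), 'finger_force': 39.997533559799194, 'finger_gap': 29.63738225469672}
```

View pics/c4.png

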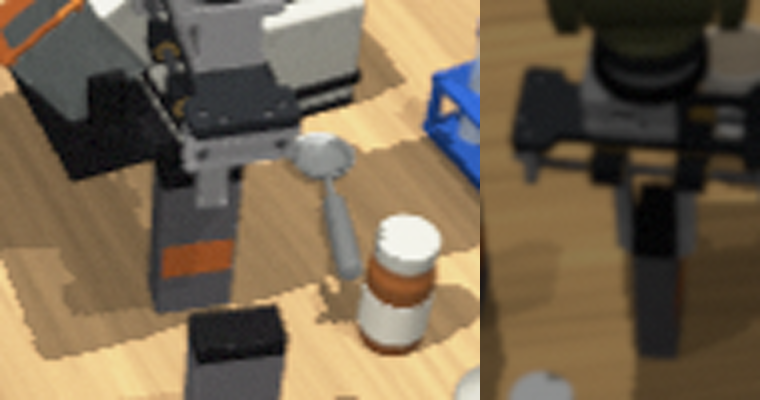

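Emit:
step_arm:
  series: [0,0,1,0,1,0,0,0,0,0.7,0,0,0,0,0,0,0,0,0,0,0,0,0,0,0,0,0,40,0,0,0,0,50,0,0,-10,-40,20,-0.065,0,-15,-50,0,0,0,-15,-50,0,0,0,-12,0,0,0,0,0,0,0,0,0]

```text
clock: 7.28
eef_pos: [521.7, -170.5, 242.8]
eef_rot: [3.141, -0.0, 2.823]
wrist_force: [0.4, -0.4, -0.3]
finger_gap: 94.2
finger_force: 0.0
```

Emit:
step_arm:
  series: [0,-2,-45,0,0,0,0,-45,0,0,0,0,-28,0,0,0,0,0,0,0,0,0,0,0,1,0,0,0,0,1,0,0,0,0,1,0,0,0,0,1,0,0,0,0,1]
  squeeze: 60

```text
clock: 8.4
eef_pos: [522.1, -172.9, 124.9]
eef_rot: [-3.142, 0.0, 2.824]
wrist_force: [0.5, 0.3, -0.3]
finger_gap: 47.6
finger_force: 0.0
```

Emit:
step_arm:
  series: [0,0,5,0,1,0,0,5,0,1,0,0,5,0,1,0,0,5,0,1,0,0,0,0,1,0,0,0,0,1]

```text
clock: 9.15
eef_pos: [521.9, -172.9, 144.5]
eef_rot: [3.142, -0.0, 2.824]
wrist_force: [-0.5, -0.2, -3.3]
finger_gap: 29.9
finger_force: 59.8
```

Emit:
step_arm:
  series: [0,0,0,0,1]

```text
clock: 9.28
eef_pos: [522.0, -172.8, 144.5]
eef_rot: [3.142, -0.0, 2.824]
wrist_force: [0.4, -0.4, -3.7]
finger_gap: 29.8
finger_force: 59.8
```

Emit:
step_arm:
  series: [0,0,-4,0,1,0,0,-3,0,1,0,0,0,0,1]

```text
clock: 9.65
eef_pos: [521.9, -172.8, 137.3]
eef_rot: [3.142, -0.001, 2.824]
wrist_force: [-0.5, -0.0, -4.4]
finger_gap: 29.8
finger_force: 59.8
```

Emit:
step_arm:
  series: [0,0,-2,0,1,0,0,0,0,1]

```text
clock: 9.9
eef_pos: [522.0, -172.9, 135.6]
eef_rot: [3.142, -0.0, 2.824]
wrist_force: [0.2, 0.4, -3.4]
finger_gap: 29.6
finger_force: 59.8
```

Emit:
step_arm:
  series: [0,0,-1.5,0,1,0,0,0,0,1]

```text
clock: 10.15
eef_pos: [522.0, -172.9, 134.1]
eef_rot: [-3.142, -0.0, 2.824]
wrist_force: [-0.2, 0.7, -3.8]
finger_gap: 29.5
finger_force: 59.8
```

Emit:
step_arm:
  series: [0,0,-1,0,1,0,0,0,0,1]

```text
clock: 10.4
eef_pos: [522.2, -172.9, 133.6]
eef_rot: [-3.142, 0.001, 2.824]
wrist_force: [-0.8, -0.1, 0.1]
finger_gap: 29.6
finger_force: 59.8
```

Emit:
step_arm:
  series: [0,0,0,0,0.5,0,0,0,0,0.5,0,0,0,0,0.5,0,0,-5,0,0.5,0,0,-4.5,0,0.5,0,0,0,0,0.5,0,0,0,0,1,0,0,0,0,1,0,0,0,0,1,0,0,0,0,1]
  squeeze: 12

```text
clock: 11.65
eef_pos: [522.1, -172.9, 123.9]
eef_rot: [-3.142, 0.0, 2.824]
wrist_force: [0.6, 0.4, 1.6]
finger_gap: 30.1
finger_force: 12.0
```

Emit:
step_arm:
  series: [-8.5,2.8,0.8,0,1,-8.4,2.8,1,0,1,-8.5,2.8,0.5,0,1,-8.5,2.8,-0.3,0,1,0,0,0,0,1]

```text
clock: 12.28
eef_pos: [487.6, -161.5, 125.8]
eef_rot: [-3.142, -0.0, 2.824]
wrist_force: [1.4, -0.2, -4.4]
finger_gap: 29.9
finger_force: 12.0
```

Emit:
step_arm:
  series: [-8.5,2.8,-0.9,0,1,-8.4,2.8,-1.5,0,1,-8.3,2.7,-2.2,0,1,-8.2,2.7,-2.9,0,1,0,0,0,0,1]

```text
clock: 12.9
eef_pos: [455.5, -151.0, 120.1]
eef_rot: [-3.141, 0.005, 2.824]
wrist_force: [0.2, 0.9, 14.2]
finger_gap: 30.0
finger_force: 12.0
```

Run:
```python
from h import *
print(manip.read_state()['wrist_force'])
i,p,d=cam('side'); a=cv2.resize(p[180:280,200:320],None,fx=4,fy=4,interpolation=2)
cv2.imwrite('pics/c5.png',a)
```

```text
[ 0.19728991  0.88900617 14.23800254]
```

View pics/c5.png

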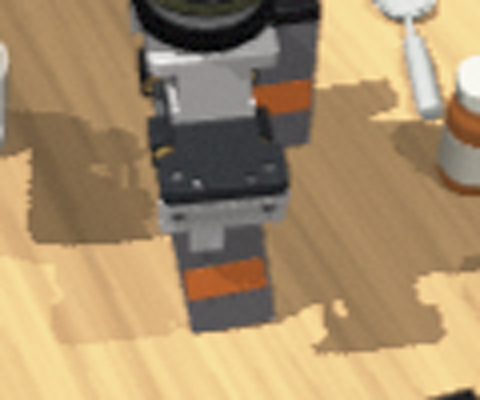

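Emit:
step_arm:
  series: [0,0,2,0,1,0,0,20,0,1,0,0,40,0,1,0,0,50,0,1,0,0,50,0,1,27,26.5,0,-0.164,1,27,26.5,0,-0.164,1,27,26.5,0,-0.164,1,27,26.5,0,-0.164,1,27,26.5,0,-0.164,1,27,26.5,0,-0.164,1,27,26.5,0,-0.164,1,26,26.5,0,-0.164,1,0,0,0,0,1,0,0,0,0,1]
  squeeze: 25

```text
clock: 14.82
eef_pos: [669.3, 61.0, 279.5]
eef_rot: [-3.14, 0.0, 1.513]
wrist_force: [-0.7, 0.0, -4.2]
finger_gap: 29.8
finger_force: 25.0
```

Run:
```python
from h import *
s=manip.read_state(); print(s['eef_pos'],s['eef_rot'],s['wrist_force'],s['joints'].round(2))
for n in ('scene','side'):
    i,p,d=cam(n); P=pts(i,d); q=P[(d>0)&(P[...,2]>60)&(P[...,2]<108)&(P[...,0]>645)&(P[...,0]<700)&(P[...,1]>85)&(P[...,1]<125)]
    print(n,len(q),[np.percentile(q,k,0).round(1) for k in (5,50,95)] if len(q) else '')
    cv2.imwrite(f'pics/{n}6.png',p)
    # pack points
    e=s['eef_pos']; m=(d>0)&(abs(P[...,0]-e[0])<60)&(abs(P[...,1]-e[1])<60)&(P[...,2]<e[2]-35)&(P[...,2]>125)
    q=P[m]
    if len(q)>20:
        for z0 in range(140,260,15):
            w=q[(q[:,2]>z0)&(q[:,2]<z0+15)]
            if len(w): print(z0,w.min(0).round(),w.max(0).round())
```

```text
[669.30092775  60.99204462 279.52564325] [-3.14018287e+00  2.95756496e-04  1.51331534e+00] [-0.65187961  0.03583018 -4.2386509 ] [ 0.04  0.56  1.04 -0.    1.54  0.09]
scene 116 [array([648. , 104.4,  64.4]), array([673.5, 107.8, 104. ]), array([695.2, 122.7, 107.6])]
155 [674.  14. 158.] [685.  68. 170.]
170 [653.  14. 170.] [687.  70. 185.]
185 [656.  16. 185.] [686.  72. 200.]
200 [652.  18. 200.] [686.  73. 215.]
215 [653.  20. 215.] [687.  75. 229.]
230 [654.  22. 230.] [687.  79. 245.]
side 214 [array([646.8, 102.7,  63.1]), array([672.4, 105.9,  87.3]), array([695.6, 113.5, 107.2])]
155 [654.  14. 163.] [677.  68. 170.]
170 [652.  12. 170.] [681.  73. 184.]
185 [652.  13. 186.] [684.  73. 200.]
200 [652.  16. 200.] [682.  75. 215.]
215 [652.  18. 215.] [681.  76. 230.]
230 [653.  20. 230.] [681.  75. 244.]
```

Emit:
step_arm:
  series: [0,0,-40,0,1,0,0,-40,0,1,0,0,0,0,1,0,14,0,0,1,0,8,0,0,1,0,8,0,0,1,0,7,0,0,1,0,7,0,0,1,0,6,0,0,1,0,6,0,0,1,0,6,0,0,1,0,0,0,0,1]
  squeeze: 12

```text
clock: 16.42
eef_pos: [669.6, 124.0, 200.0]
eef_rot: [-3.141, -0.0, 1.512]
wrist_force: [0.1, 0.3, -3.7]
finger_gap: 29.8
finger_force: 12.0
```

```bash
cat > tilt.py <<'E'
from h import *
import sys
s=manip.read_state(); e=s['eef_pos']; print(e,s['wrist_force'])
ax=int(sys.argv[1])  # axis of tilt 0 x,1 y
th=s['eef_rot'][2]-np.pi/2; t=np.array([np.cos(th),np.sin(th)])
for n in ('scene','side'):
    i,p,d=cam(n); P=pts(i,d); p=p.astype(int)
    dk=(p.max(2)-p.min(2)<30)&(p.max(2)<140)
    m=(d>0)&(abs(P[...,:2]-e[:2]).max(2)<110)&(P[...,2]<e[2]-28)&(P[...,2]>float(sys.argv[2]))
    q=P[m]; lat=(q[:,:2]-e[:2])@t; q=q[abs(lat)<20]; 
    for z0 in range(int(sys.argv[2]),int(e[2]-28),10):
        w=q[(q[:,2]>z0)&(q[:,2]<z0+10)]
        if len(w)>5: print(n,z0+5,np.percentile(w[:,ax],[2,98]).round())
E
python3 tilt.py 1 60
```

```text
[669.56697719 123.97528484 199.97698079] [ 0.08606128  0.29163533 -3.67506862]
scene 85 [ 78. 105.]
scene 95 [ 60. 105.]
scene 105 [ 46. 231.]
scene 115 [ 46. 232.]
scene 125 [ 49. 108.]
scene 135 [ 54. 112.]
scene 145 [ 59. 118.]
scene 155 [ 64. 120.]
scene 165 [ 66. 126.]
scene 175 [ 72. 103.]
side 65 [103. 109.]
side 75 [103. 109.]
side 85 [ 88. 108.]
side 95 [ 61. 108.]
side 105 [ 44. 231.]
side 115 [ 45. 231.]
side 125 [ 47. 109.]
side 135 [ 53. 111.]
side 145 [ 56. 121.]
side 155 [ 59. 118.]
side 165 [ 64. 122.]
side 175 [ 71. 116.]
```

Emit:
step_arm:
  series: [0,6,0,0,1,0,6,0,0,1,0,0,0,0,1]

```text
clock: 16.9
eef_pos: [669.7, 135.9, 200.2]
eef_rot: [-3.142, -0.0, 1.512]
wrist_force: [0.6, -1.1, -3.2]
finger_gap: 29.9
finger_force: 12.0
```

```bash
python3 tilt.py 1 60
```

```text
[669.68724523 135.91425055 200.22416669] [ 0.60470225 -1.11523885 -3.24499287]
scene 85 [ 93. 105.]
scene 95 [ 67. 105.]
scene 105 [ 65. 244.]
scene 115 [ 46. 244.]
scene 125 [ 49. 110.]
scene 135 [ 54. 117.]
scene 145 [ 59. 122.]
scene 155 [ 66. 126.]
scene 165 [ 70. 131.]
scene 175 [ 75. 124.]
side 65 [103. 110.]
side 75 [101. 109.]
side 85 [ 93. 109.]
side 95 [ 82. 110.]
side 105 [ 64. 242.]
side 115 [ 44. 242.]
side 125 [ 46. 108.]
side 135 [ 53. 118.]
side 145 [ 57. 118.]
side 155 [ 64. 119.]
side 165 [ 69. 130.]
side 175 [ 74. 133.]
```

Emit:
step_arm:
  series: [0,5,0,0,1,0,4,0,0,1,0,0,0,0,1,0,0,0,0,1]
  squeeze: 12

```text
clock: 17.5
eef_pos: [669.7, 144.6, 200.3]
eef_rot: [3.142, -0.001, 1.512]
wrist_force: [-0.8, -0.5, -3.1]
finger_gap: 30.0
finger_force: 12.0
```

```bash
cat > tilt2.py <<'E'
from h import *
import sys
from scipy.optimize import least_squares
# fit box model of pack to points in tool plane: unknown tilt, offset
s=manip.read_state(); e=s['eef_pos']; th=s['eef_rot'][2]-np.pi/2
ty=np.array([np.cos(th),np.sin(th),0]); tx=np.array([np.sin(th),-np.cos(th),0])*float(sys.argv[1]) # tx: lean direction
Q=[]
for n in ('scene','side'):
    i,p,d=cam(n); P=pts(i,d); Lx=(P-e)@tx; Ly=(P-e)@ty; m=(d>0)&(abs(Ly)<19)&(abs(Ly)>0)&(P[...,2]<e[2]-28)&(P[...,2]>60)&(Lx>-115)&(Lx<30)
    Q.append(np.c_[Lx[m],P[m][:,2]-e[2]])
Q=np.vstack(Q)
# exclude housing: points right of given limit
lim=float(sys.argv[2]); Q=Q[Q[:,0]<lim]
# side face points: far (negative Lx) boundary per z; bottom boundary: per Lx min z
def line(a,b): 
    r=least_squares(lambda k:k[0]+k[1]*a-b,[0,0],loss='soft_l1'); return r.x
zs=np.arange(-100,-30,4); A=[(z+2,np.percentile(Q[(Q[:,1]>=z)&(Q[:,1]<z+4),0],3)) for z in zs if ((Q[:,1]>=z)&(Q[:,1]<z+4)).sum()>5]
A=np.array(A); A=A[A[:,1].argmin():]; k=line(A[:,0],A[:,1]); print('left face tilt',np.degrees(np.arctan(k[1])),'at z=-6 offset',(k[0]-6*k[1]))
xs=np.arange(Q[:,0].min()+3,lim-2,3); Bm=np.array([(x+1.5,np.percentile(Q[(Q[:,0]>=x)&(Q[:,0]<x+3),1],3)) for x in xs if ((Q[:,0]>=x)&(Q[:,0]<x+3)).sum()>5])
k=line(Bm[:,0],Bm[:,1]); print('bottom tilt',-np.degrees(np.arctan(k[1]))); print(A.round().tolist()[::3],Bm.round().tolist()[::2])
E
python3 tilt2.py -1 -42
```

```text
left face tilt 30.47717768883122 at z=-6 offset -55.99619082720705
bottom tilt 26.577521856941747
[[-82.0, -98.0], [-70.0, -93.0], [-58.0, -88.0], [-46.0, -80.0], [-34.0, -71.0]] [[-94.0, -82.0], [-88.0, -79.0], [-82.0, -85.0], [-76.0, -89.0], [-70.0, -92.0], [-64.0, -98.0], [-58.0, -99.0], [-52.0, -107.0], [-46.0, -101.0]]
```

Emit:
step_arm:
  series: [0,0,0,0,1,0,0,20,0,1,0,0,40,0,1,0,0,40,0,1,-25.5,6.4,0,0.1745,1,-25.5,6.4,0,0.1745,1,-25.5,6.4,0,0.1745,1,-25.5,6.4,0,0.1745,1,-25.5,6.4,0,0.1745,1,-25.5,6.4,0,0.1745,1,-25.5,6.4,0,0.1745,1,-25.5,6.4,0,0.1745,1,-25.5,6.4,0,0.1745,1,0,0,0,0,1,0,0,-30,0,1,0,0,0,0,1]
  squeeze: 30

```text
clock: 19.6
eef_pos: [440.0, 201.6, 268.8]
eef_rot: [-3.14, -0.003, 3.08]
wrist_force: [-0.1, -0.5, -3.5]
finger_gap: 30.0
finger_force: 30.0
```

```bash
python3 tilt2.py -1 60
python3 - <<'E'
from h import *
out=[]
for n,(x,y) in {'scene':(270,120),'side':(150,70)}.items():
    i,p,d=cam(n); out.append(cv2.resize(p[y:y+130,x:x+130],None,fx=3,fy=3,interpolation=2))
cv2.imwrite('pics/c7.png',np.hstack(out))
E
```

```text
left face tilt 32.727786848714004 at z=-6 offset -53.44030606643136
bottom tilt -61.83922664831729
[[-78.0, -99.0], [-66.0, -92.0], [-54.0, -83.0], [-42.0, -76.0], [-30.0, -70.0]] [[-101.0, -203.0], [-95.0, -193.0], [-89.0, -193.0], [-83.0, -193.0], [-77.0, -187.0], [-71.0, -182.0], [-65.0, -99.0], [-59.0, -104.0], [-53.0, -104.0], [-47.0, -94.0], [-41.0, -84.0], [-35.0, -78.0], [-29.0, -70.0], [-23.0, -60.0], [-17.0, -52.0], [-11.0, -46.0]]
```

View pics/c7.png

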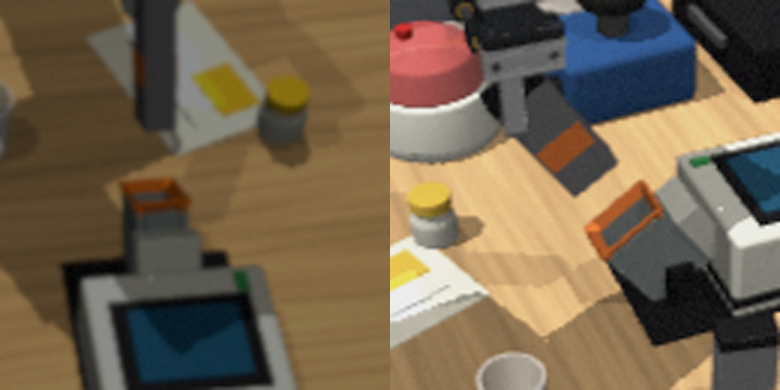

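```bash
cat > rel.py <<'E'
from h import *
def frame(yaw,t):
    x=np.array([np.cos(yaw),np.sin(yaw),0]);zz=np.array([0,0,1])
    a=-np.sin(t)*x+np.cos(t)*zz; bx=np.cos(t)*x+np.sin(t)*zz
    return np.c_[bx,np.cross(a,bx),a]
F=frame(-.059,np.radians(34)); S=np.array([598.1,193.4,33])
s=manip.read_state(); print(s['eef_pos'],s['wrist_force'],'tcp own',((s['eef_pos']-S)@F).round(1))
for n in ('scene','side'):
    i,p,d=cam(n); L=(pts(i,d)-S)@F; p=p.astype(int); ok=(d>0)&(abs(L[...,0])<70)&(abs(L[...,1])<50)
    o=ok&(p[...,2]-p[...,0]>70)&(p[...,2]>100)&(p[...,1]<.75*p[...,2])
    r=L[o&(L[...,2]>75)&(L[...,2]<100)]; print(n,'rim',len(r),[np.percentile(r[:,k],[2,98]).round(1) for k in range(3)])
    g=L[ok&(p.max(2)-p.min(2)<45)&(L[...,2]>100)&(L[...,2]<270)&(abs(L[...,1])<19)]
    if len(g):
        z0=np.percentile(g[:,2],2); print(' pack bottom z',z0.round(1))
        for a in range(int(z0)+4,int(z0)+64,15):
            w=g[(g[:,2]>a)&(g[:,2]<a+15)]
            if len(w)>5: print('  z',a+7,'x',np.percentile(w[:,0],[3,97]).round(1),'y',np.percentile(w[:,1],[3,97]).round(1),len(w))
E
python3 rel.py
```

```text
[440.80260479 201.95926161 271.28075325] [-0.10789268 -0.37093501 -3.88866984] tcp own [  2.6  -0.7 285.6]
scene rim 63 [array([-42.9, -28.4]), array([-19.7,  25. ]), array([83.8, 94.4])]
 pack bottom z 164.9
  z 175 x [-7.2 42.1] y [-15.6  11.9] 74
  z 190 x [-4.3 43.7] y [-15.8  11.7] 74
  z 205 x [-2.2 43.5] y [-15.7  12.1] 73
  z 220 x [-0.3 42.9] y [-15.9  12. ] 70
side rim 204 [array([-39.4,  39.2]), array([-28.1,  27.5]), array([82. , 94.9])]
 pack bottom z 166.2
  z 177 x [-13.7  39.2] y [-17.3 -11.3] 81
  z 192 x [-13.  41.] y [-17.5 -11. ] 82
  z 207 x [-13.  42.] y [-17.   5.] 16
  z 222 x [29.7 42.5] y [-17.3   2.5] 15
```

Emit:
step_arm:
  series: [-10.7,2.2,-7.3,0,1,11.2,-0.7,-16.6,0,1,11.2,-0.7,-16.6,0,1,8.4,-0.5,-12.5,0,1,0,0,0,0,1,0,0,0,0,1]

```text
clock: 20.65
eef_pos: [460.4, 202.2, 217.5]
eef_rot: [3.142, 0.0, 3.082]
wrist_force: [0.1, -0.6, -3.4]
finger_gap: 29.9
finger_force: 30.0
```

```bash
python3 rel.py
```

```text
[460.44888549 202.24651229 217.49435611] [ 0.12431716 -0.57085634 -3.35146029] tcp own [-11.2   0.7 230.1]
scene rim 20 [array([-40.5,  13.1]), array([-19.7,  13.7]), array([85. , 93.5])]
 pack bottom z 110.6
  z 121 x [-20.6  27.5] y [-14.1  14.4] 70
  z 136 x [-18.3  28. ] y [-14.   14.7] 71
  z 151 x [-1.9 28.4] y [-14.4  15. ] 66
  z 166 x [12.1 29.9] y [-13.7  15.2] 65
side rim 116 [array([-40.2,  39.7]), array([-27.9,  25.2]), array([83.9, 95.9])]
 pack bottom z 110.8
  z 121 x [-24.9  26.4] y [-17.   -9.1] 67
  z 136 x [-26.   26.4] y [-15.3  -9.7] 72
  z 151 x [-23.2  28.3] y [-16.  -10.2] 16
```

Emit:
step_arm:
  series: [4.5,-0.3,-6.6,0,1,4.5,-0.3,-6.6,0,1,4.5,-0.3,-6.6,0,1,3.4,-0.2,-5,0,1,0,0,0,0,1]
  squeeze: 20

```text
clock: 21.38
eef_pos: [477.4, 201.0, 192.0]
eef_rot: [-3.141, -0.0, 3.082]
wrist_force: [0.2, 0.1, -2.8]
finger_gap: 30.1
finger_force: 20.0
```

Emit:
step_arm:
  series: [3.4,-0.2,-5,0,1,3.4,-0.2,-5,0,1,0,0,0,0,1]

```text
clock: 21.75
eef_pos: [484.2, 200.7, 182.0]
eef_rot: [-3.141, -0.0, 3.082]
wrist_force: [0.6, 0.7, -4.2]
finger_gap: 29.8
finger_force: 20.0
```

Emit:
step_arm:
  series: [3.4,-0.2,-5,0,1,3.4,-0.2,-5,0,1,0,0,0,0,1]

```text
clock: 22.12
eef_pos: [491.0, 200.2, 172.0]
eef_rot: [-3.141, -0.0, 3.082]
wrist_force: [0.7, -0.6, -2.8]
finger_gap: 29.9
finger_force: 20.0
```

Emit:
step_arm:
  series: [3.4,-0.2,-5,0,1,3.4,-0.2,-5,0,1,0,0,0,0,1]

```text
clock: 22.5
eef_pos: [497.8, 199.8, 162.0]
eef_rot: [-3.141, -0.0, 3.082]
wrist_force: [0.0, -1.1, -3.4]
finger_gap: 29.7
finger_force: 20.0
```

Emit:
step_arm:
  series: [3.4,-0.2,-5,0,1,3.4,-0.2,-5,0,1,0,0,0,0,1]

```text
clock: 22.88
eef_pos: [504.7, 199.4, 152.0]
eef_rot: [-3.141, -0.0, 3.082]
wrist_force: [0.7, -0.1, -4.1]
finger_gap: 30.0
finger_force: 20.0
```

Emit:
step_arm:
  series: [3.4,-0.2,-5,0,1,2.2,-0.1,-3.3,0,1,0,0,0,0,0.6,0,0,0,0,0.6,0,0,0,0,0.6,0,0,0,0,0.6]

```text
clock: 23.62
eef_pos: [510.1, 199.2, 144.3]
eef_rot: [3.142, 0.0, 3.082]
wrist_force: [0.0, 0.6, 0.5]
finger_gap: 37.3
finger_force: 0.0
```

Run:
```python
from rel import *
for n in ('scene','side'):
    i,p,d=cam(n); L=(pts(i,d)-S)@F; p=p.astype(int)
    g=L[(d>0)&(abs(L[...,1])<17)&(L[...,0]>-35)&(L[...,0]<40)&(L[...,2]>96)&(L[...,2]<185)&(p.max(2)<90)]
    print(n,len(g),[np.percentile(g[:,k],[2,10,50,90,98]).round(1) for k in range(3)] if len(g) else '')
```

```text
[510.06174523 199.24600866 144.29794629] [0.04811192 0.58090556 0.45876763] tcp own [-10.9   0.6 141.6]Traceback (most recent call last):
  File "<stdin>", line 1, in <module>
  File "rel.py", line 11, in <module>
    r=L[o&(L[...,2]>75)&(L[...,2]<100)]; print(n,'rim',len(r),[np.percentile(r[:,k],[2,98]).round(1) for k in range(3)])
                                                               ~~~~~~~~~~~~~^^^^^^^^^^^^^^^
    return _quantile_unchecked(
        a, q, axis, out, overwrite_input, method, keepdims, weights)
    return _ureduce(a,
                    func=_quantile_ureduce_func,
    ...<5 lines>...
                    overwrite_input=overwrite_input,
                    method=method)
    r = func(a, **kwargs)
    result = _quantile(arr,
                       quantiles=q,
    ...<2 lines>...
                       out=out,
                       weights=wgt)
    slices_having_nans = np.isnan(arr[-1, ...])
                                  ~~~^^^^^^^^^
IndexError: index -1 is out of bounds for axis 0 with size 0
```

Emit:
step_arm:
  series: [6.6,-0.4,8.1,0,0.6,0,0,0,0,0.6,0,0,0,0,1,0,0,0,0,1,0,0,0,0,1,0,0,0,0,1]
  squeeze: 50

```text
clock: 24.42
eef_pos: [516.6, 198.8, 152.2]
eef_rot: [-3.141, 0.0, 3.082]
wrist_force: [0.6, -1.0, 0.2]
finger_gap: 29.6
finger_force: 50.0
```

Emit:
step_arm:
  series: [1.7,-0.1,-2.5,0,1,0,0,0,0,1]

```text
clock: 24.68
eef_pos: [518.4, 198.7, 149.7]
eef_rot: [-3.142, -0.0, 3.082]
wrist_force: [-0.6, -0.0, 3.3]
finger_gap: 29.4
finger_force: 50.0
```

Emit:
step_arm:
  series: [1.7,-0.1,-2.5,0,1,0,0,0,0,1]

```text
clock: 24.92
eef_pos: [520.1, 198.6, 147.2]
eef_rot: [3.142, 0.0, 3.082]
wrist_force: [0.2, -0.3, 3.0]
finger_gap: 29.7
finger_force: 50.0
```

Emit:
step_arm:
  series: [1.7,-0.1,-2.5,0,1,0,0,0,0,1]

```text
clock: 25.18
eef_pos: [521.9, 198.5, 144.7]
eef_rot: [3.142, 0.0, 3.082]
wrist_force: [0.8, -0.4, 4.1]
finger_gap: 29.7
finger_force: 50.0
```

Emit:
step_arm:
  series: [1.7,-0.1,-2.5,0,1,0,0,0,0,1]

```text
clock: 25.42
eef_pos: [523.6, 198.4, 142.3]
eef_rot: [3.141, 0.0, 3.082]
wrist_force: [-0.5, -0.3, 3.4]
finger_gap: 29.6
finger_force: 50.0
```

Emit:
step_arm:
  series: [1.1,-0.1,-1.7,0,1,0,0,0,0,1]

```text
clock: 25.68
eef_pos: [523.9, 198.6, 142.1]
eef_rot: [3.141, -0.001, 3.083]
wrist_force: [-16.1, -2.0, 24.0]
finger_gap: 30.0
finger_force: 50.0
```

Emit:
step_arm:
  series: [1.1,-0.1,-1.7,0,1,0,0,0,0,1]

```text
clock: 25.92
eef_pos: [524.4, 198.8, 142.0]
eef_rot: [3.141, -0.002, 3.083]
wrist_force: [-29.6, -2.9, 43.8]
finger_gap: 29.6
finger_force: 50.0
```

Emit:
step_arm:
  series: [-1.7,0.1,2.5,0,1,0,0,0,0,0.3,0,0,0,0,0,0,0,0,0,0,0,0,0,0,0,0,0,0,0,0,0,0,20,0,0,0,0,40,0,0,-40,0,50,0,0,-50,40,30,0,0,-50,60,0,0,0,0,60,0,0,0,0,0,0,0,0]

```text
clock: 27.55
eef_pos: [399.7, 344.3, 276.2]
eef_rot: [-3.142, -0.001, 3.086]
wrist_force: [0.8, -0.9, -0.2]
finger_gap: 94.2
finger_force: 0.0
```

Run:
```python
import numpy as np
exec(open('rel.py').read().split('for n in')[0])
for n in ('scene','side'):
    i,p,d=cam(n); W=pts(i,d); L=(W-S)@F; q=p.astype(int)
    g=L[(d>0)&(abs(L[...,1])<17)&(abs(L[...,0])<36)&(L[...,2]>100)&(L[...,2]<190)&(q.max(2)<110)]
    print(n,len(g),[np.percentile(g[:,k],[1,5,50,95,99]).round(1) for k in range(3)])
    t=g[g[:,2]>np.percentile(g[:,2],60)]
    A=np.c_[t[:,:2],np.ones(len(t))]; print('cap',np.median(t[:,2]))
    cv2.imwrite(f'pics/{n}9.png',p)
    m=(d>0)&(W[...,2]>132)&(W[...,2]<148)&(W[...,0]>400)&(W[...,0]<640)&(W[...,1]<30)&(W[...,1]>-400)&(q.max(2)<70)
    k,l,st,_=cv2.connectedComponentsWithStats(m.astype(np.uint8))
    for j in range(1,k):
        if st[j,4]>25: print(cv2.minAreaRect(W[l==j][:,:2].astype(np.float32)),W[l==j][:,2].mean())
a=cv2.imread('pics/side9.png'); b=cv2.imread('pics/scene9.png')
cv2.imwrite('pics/fin.png',np.hstack([cv2.resize(a[90:290,180:340],None,fx=2.5,fy=2.5,interpolation=2),cv2.resize(b[100:300,230:390],None,fx=2.5,fy=2.5,interpolation=2)]))
```

```text
[399.70223363 344.32439184 276.18781746] [ 0.75905749 -0.85288068 -0.15397985] tcp own [-35.6 139.  317.3]
scene 255 [array([-26.2, -21.5,  21. ,  26.7,  27.9]), array([-14.3, -13.9,  -2.5,  14.4,  15.6]), array([100.9, 103.3, 127.3, 144.3, 145. ])]
cap 142.13836344795683
((493.5932922363281, -352.19842529296875), (30.815200805664062, 60.070404052734375), 83.91193389892578) 139.1463242016736
((571.8328857421875, -29.277599334716797), (29.94268226623535, 56.269771575927734), 75.50381469726562) 139.52430367718983
side 326 [array([-29.4, -27. ,  -1.3,  24.5,  25.9]), array([-16.2, -15.5, -12. ,  11.1,  15.4]), array([101. , 103.6, 133.6, 144.3, 145.3])]
cap 142.51220447162368
((569.2269897460938, -29.277400970458984), (33.200843811035156, 54.504207611083984), 75.12046813964844) 139.42392849754182
((491.9205322265625, -353.881591796875), (29.344642639160156, 54.029354095458984), 81.07711029052734) 139.79567598005553
```

View pics/fin.png

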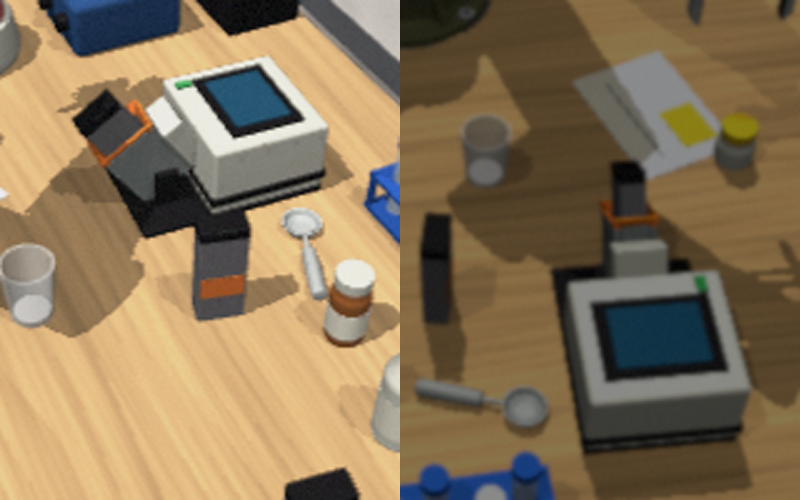

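```bash
python3 -c "
from cell import manip
print(manip.sign_off())"
```

```text
the job is handed in; nothing more can be done
None
```

The loaded pack is in the bay and I handed the job in: it was pack_b or whichever label belongs to the middle pack at about (522, -173) mm, pressed until it stopped hard at about 52 N, with its cap height in the images matching fully home. One empty pack was hefted and set back within a few mm of its start, the other was not touched, and no bystander was moved.

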